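Turn a worn brake pad over against the edge of the inspection slab

TASK

Of the two brake pads on the bench, one lies with its bare steel back up: turn it over so that its dark lining faces up for inspection. Do not grip it, pick it up or press hard on it: with the fingertips, push it along the bench against the near edge of the low metal slab until it tips up there and flips over onto the slab, then push it on until it lies flat and fully on the slab. Leave the other pad, the jar, the bottle and the wrench where they are.

Things in the scene. Friction and masses are not known exactly. Their poses are not given: they have to be found in the camera images.
- pad_a: The loose brake pad to turn over, 0.42 kg: steel back 64 x 110 x 6 mm, on it a centred dark lining 48 x 94 x 9 mm. Starts lining down on the bench, 1-7 cm short of the slab's near edge, long side within 0.25 rad of parallel to it. Origin at its centre, mid-thickness (7.5 mm up). x across its width, y along its length, z out of the bare steel back: up at the start, down when turned over.
- pad_b: The other brake pad, same size, already lying lining up (its z points up, out of the lining), about 19 cm from pad_a along the slab's edge, on either side. Origin at its centre. Leave it alone.
- slab: Fixed rigid metal slab on the bench, 160 (x) x 400 (y) x 14 mm high. Origin at the centre of its underside, on the bench. Its x points away from the robot (within 0.2 rad of the robot's x), y along its length. Its near edge, the upright wall to push against, is its face at x = -80 mm in its own frame.
- grease_jar: White and red jar, 56 mm across, 60 mm high, standing on the far half of the slab near one of its ends; origin at the centre of its underside. Leave it alone.
- oil_bottle: White bottle with a yellow band and green cap, 60 mm across, 150 mm high, standing on the bench to the left (+y) of the slab's near edge; origin at the centre of its underside. Leave it alone.
- wrench: Steel wrench, 170 mm long, lying on the bench to the right (-y) of the pads; origin at the middle of its underside. Leave it alone.
Not all that is in view belongs to the job. Leave any blue or turquoise look-alike of the pad_a alone.

How it is judged:
By the outcome, as a careful person would: the job done as asked, in the order asked, and still so for the second after the job is handed in, with the robot touching nothing.
It also fails if it takes over 64 s, if anything falls off the work surface, if the arm or the gripper's body presses on something with over 40 N, if the wrist force passes 120 N, or if a joint passes its speed limit or range.

ROBOT

A 6-joint arm with a two-finger parallel gripper is mounted at the origin on the work surface. World frame = base frame: x ahead of the robot, y to its left, z up, the work surface at z = 0. Lengths are in m, angles in rad, forces in N, time in s.
With the tool pointing down it reaches from about 0.35 to 0.85 m from the base axis. Payload 8.1 kg.
Tool frame: the origin (TCP) lies on the mounting face of the last link; the fingertips stand 186 mm ahead of it and the grasp point (between the pads) lies 167 mm ahead of it; z points along the fingers, y is the line along which they close (so a half turn about z gives the same grasp; the last joint's range is limited). The gripper opens to 93 mm and grips with 3 to 60 N. Pads are 15 mm wide; open, the fingers measure 128 mm over their backs; the gripper's body (75 mm by 188 mm) begins 65 mm behind the grasp point.
Start: joints at [1.142, 0.13, 1.488, -0, 1.523, -0.085], TCP at [0.202, 0.565, 0.405] pointing down, gripper open.
Joint ranges: [-2.96, 2.96], [-0.89, 2.26], [0.02, 2.5], [-1.34, 4.48], [0, 2.73], [-2.66, 2.66]. Speed limits (rad/s): [2.39, 2.39, 2.79, 3.14, 3.14, 3.14].

INTERFACE

Orientations are given as a rotation vector (axis times angle).
In Python, from plant import read_state, read_camera, camera_params, close_job gives the robot as it stands. The module is installed in compiled form; this text tells all that it offers.
- The arm moves only by the tool servo_tool, never from a script. Its argument "increments" is a list of rows, each an object with "slide": the shift along the tool's x, y, z in mm, a list of three; "dr": the turn, a rotation vector about the tool's x, y, z in rad, a list of three; "jaw": the closure, from 0 (fully open) to 1 (shut). In form: [{"slide": [x, y, z], "dr": [ax, ay, az], "jaw": jaw}, ...]. A call has 1 to 20 rows; each row is the pose to reach, as a shift and turn from the pose commanded when the call began, along the tool's axes at that moment; what a row does not reach only later rows make up. A row lasts 1/10 s, in which the tool goes at most 50 mm and 8.59 degrees, less where a joint would pass 70% of its speed; a pose out of reach is approached as far as the arm can. A call with a gripper value outside its range is refused whole. The fingers move at their own pace and stop on an object; "force" is the grip in N (left out, the last holds). Time passes only in rows, so rows that repeat a pose let the fingers close. It gives the time, the measured TCP pose, the force, the opening and the grip force at its end, in the units of the state.
- read_state(): the state, without advancing time (a new reading comes with each control period).
- read_camera(name): name is "scene" or "top" or "wrist"; returns (picture, depth): 420x560x3 uint8, red, green, blue; 420x560 float32, m along the optical axis (not along the pixel's ray), 0 where there is no reading.
- camera_params(name): a dict with "fx", "fy", "cx", "cy" (pixels), "rvec" (rotation vector, rad) and "tvec" (3), from world to camera coordinates, as OpenCV has them. Camera axes: x right, y down, z forward; pixel columns grow to the right and rows downward; lengths in m; the calibration is good to about 2 mm. A picture is of the moment at which its call begins: read the wrist's pose just before it. camera_params takes no time and is no camera call; for the wrist camera it gives the pose at the moment of the call.
- close_job(): hands the job in; it is judged then, once.
The state is a dict: "t": time; "q": joint angles; "dq": joint speeds; "joint_torque": joint torques, N m; "tool_pos": TCP position; "orientation": TCP orientation; "force": force on the tool from outside, world axes, zero at the start; "wrist_torque": the same for the moment, N m; "opening": finger opening in m; "gripper_force": force on a finger pad.
Only numpy, scipy, OpenCV 4.12 (cv2) and the standard library are available. Lean on these libraries where they do the work, as an engineer would, in place of code of your own. Each camera call takes 0.05 s, during which the arm holds its last target. There are 200 camera calls.

## Working session

There is one attempt and no reset: what is moved stays moved. The work goes in short steps, Python scripts to look and compute and a tool call to move; the robot and the scene stay as the last step left them, time stands still between calls to the robot, and variables do not carry over. Pictures are saved under pics/ and viewed, at most 10 in all, crops included, and the job is handed in when it is done.

Besides the shell and the picture viewer there is one more tool, called after "Emit:" by a JSON object that holds its "op" and its "data". servo_tool: Moves the arm, as the interface text tells. Its arguments: {"type":"object","properties":{"increments":{"type":"array"},"force":{"type":"number"}},"required":["increments"]}

```bash
mkdir -p pics; cat > h.py <<'E'
import numpy as np, cv2
from plant import *
def snap(n,f):
    p=camera_params(n); a,d=read_camera(n); cv2.imwrite('pics/'+f+'.png',a[:,:,::-1]); np.savez('pics/'+f,a=a,d=d,K=[p['fx'],p['fy'],p['cx'],p['cy']],r=p['rvec'],t=p['tvec']); return a,d
def load(f): return np.load('pics/'+f+'.npz')
def ray(z,uv,h):
    R=cv2.Rodrigues(z['r'])[0]; fx,fy,cx,cy=z['K']; uv=np.atleast_2d(uv).astype(float)
    c=-R.T@z['t'].ravel(); d=np.c_[(uv[:,0]-cx)/fx,(uv[:,1]-cy)/fy,np.ones(len(uv))]@R
    return c+d*((h-c[2])/d[:,2])[:,None]
def cloud(z):
    R=cv2.Rodrigues(z['r'])[0]; fx,fy,cx,cy=z['K']; d=z['d']; v,u=np.indices(d.shape)
    P=np.stack([(u-cx)/fx*d,(v-cy)/fy*d,d],-1); return (P-z['t'].ravel())@R
E
python3 - <<'E'
from h import *
s=read_state(); print(s['t'],s['tool_pos'],s['orientation'],s['force'])
a,d=snap('top','t0'); b,_=snap('scene','s0')
z=load('t0');print(z['K'],-cv2.Rodrigues(z['r'])[0].T@z['t'].ravel())
E
```

```text
0.0 [0.20212649 0.56469275 0.40369467] [-5.37321068e-01 -3.09482678e+00  2.79217850e-03] [ 0.02592924 -1.09390935 -0.8405195 ]
[472.93994825 472.93994825 289.40004971 203.46217595] [0.35820975 0.02912395 1.19007365]
```

View pics/t0.png

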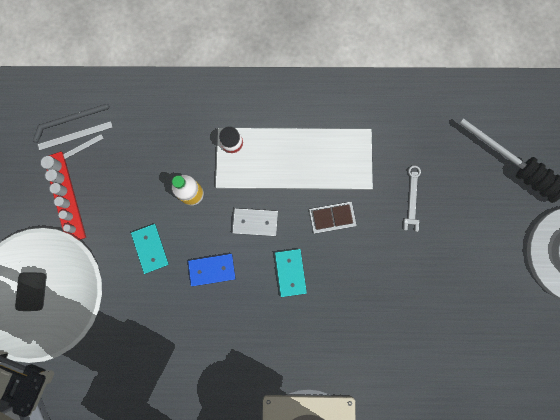

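View pics/s0.png

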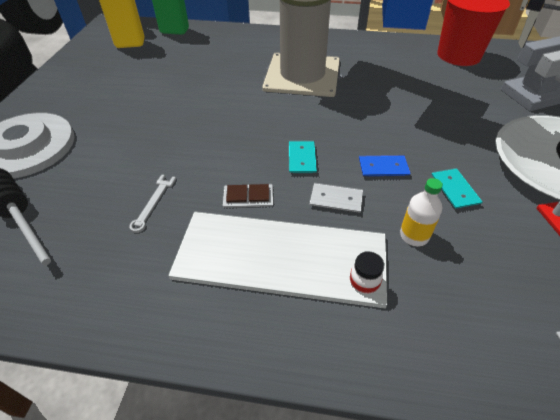

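The top view shows the slab at about (294,158), with the jar on it at (231,138) and the bottle at (187,190). These could be taken for pad_a:
- the bare steel pad at (255,222)
- pad_b, lining up, at (333,217)
- the blue look-alike at (212,269)
- the turquoise look-alikes at (149,248) and (290,272)

I choose the steel one at (255,222).

```bash
python3 - <<'E'
from h import *
z=load('t0'); a=z['a']; P=cloud(z)
hsv=cv2.cvtColor(a,cv2.COLOR_RGB2HSV)
m=((hsv[...,1]<60)&(hsv[...,2]>120)).astype(np.uint8); m[:100]=0
def rect(m,box,h,name):
    k=np.zeros_like(m); x0,y0,x1,y1=box; k[y0:y1,x0:x1]=m[y0:y1,x0:x1]
    c=max(cv2.findContours(k,0,cv2.CHAIN_APPROX_NONE)[0],key=cv2.contourArea)
    w=ray(z,c[:,0,:],h)[:,:2]; r=cv2.minAreaRect((w*1000).astype(np.float32)); print(name,r,np.round(cv2.boxPoints(r)),'depth z',np.median(P[...,2][k>0]))
rect(m,(225,200,285,240),.015,'pad_a')
rect(m,(205,120,380,195),.014,'slab')
m2=((P[...,2]>.006)&(P[...,2]<.03)).astype(np.uint8)
rect(m2,(300,197,365,237),.012,'pad_b')
m3=(P[...,2]>.04).astype(np.uint8)
rect(m3,(165,165,210,210),.1,'bottle')
rect(m3,(212,120,250,160),.06,'jar')
cv2.imwrite('pics/c.png',cv2.resize(a[195:245,220:370,::-1],None,fx=5,fy=5))
w,dw=snap('wrist','w0')
E
```

```text
pad_a ((522.8594360351562, 137.2490234375), (110.38605499267578, 63.96669387817383), 86.94600677490234) [[488.  84.]
 [552.  80.]
 [558. 191.]
 [494. 194.]] depth z 0.01467639184841216
slab ((689.0343627929688, 41.05010986328125), (162.0758056640625, 400.00439453125), 0.3923351466655731) [[ 607.  240.]
 [ 609. -160.]
 [ 771. -158.]
 [ 769.  242.]] depth z 0.01367430376660475
pad_b ((537.0973510742188, -57.44602966308594), (63.322654724121094, 108.74259185791016), 10.534565925598145) [[ 496.  -10.]
 [ 516. -117.]
 [ 578. -105.]
 [ 558.    2.]] depth z 0.0138726666420609
bottle ((588.6497802734375, 294.6383972167969), (66.28179168701172, 66.63668060302734), 2.653162956237793) [[554. 326.]
 [557. 260.]
 [623. 263.]
 [620. 329.]] depth z 0.10305686815293244
jar ((725.6753540039062, 200.65969848632812), (60.13508605957031, 55.09108352661133), 1.7664464712142944) [[695. 227.]
 [696. 172.]
 [757. 174.]
 [755. 229.]] depth z 0.07253926389411951
```

View pics/c.png

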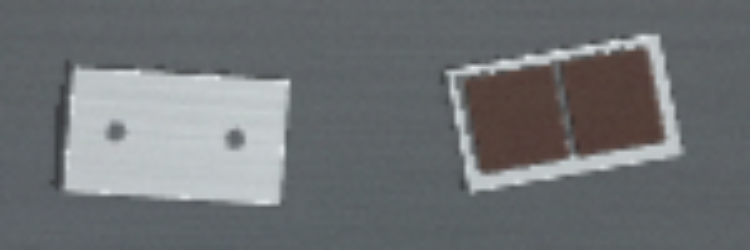

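```bash
cat >> h.py <<'E'
from scipy.spatial.transform import Rotation as Ro
YAW=0.005; LEAD=np.array([-.0075,0,.186])
def goal(x,y,z,th):
    c=Ro.from_euler('z',YAW)*Ro.from_euler('y',-th)*Ro.from_matrix(np.diag([-1.,1,-1]))
    return np.array([x,y,z])-c.apply(LEAD),c
def rel(g,b):
    return np.round(b[1].inv().apply(g[0]-b[0])*1000,1).tolist(),np.round((b[1].inv()*g[1]).as_rotvec(),3).tolist()
def now():
    s=read_state(); return np.array(s['tool_pos']),Ro.from_rotvec(s['orientation'])
def where():
    p,r=now(); d=r.apply([0,0,1]); s=read_state()
    print('t',s['t'],'lead',np.round((p+r.apply(LEAD))*1000,1),'bot',np.round((p+r.apply([.0075,0,.186]))*1000,1),'th',np.degrees(np.arctan2(d[0],-d[2])).round(1),'ydir',r.apply([0,1,0]).round(3),'F',np.round(s['force'],1),'q',np.round(s['q'],2),'op',s['opening'])
E
python3 - <<'E'
from h import *
where(); b=now()
print(rel(goal(.46,.135,.215,0.38),b))
E
```

```text
t 0.15 lead [209.1 562.  217.9] bot [194.9 567.  217.9] th -0.0 ydir [ 0.337  0.941 -0.001] F [ 0.4 -0.1  0.2] q [ 1.14  0.13  1.49  0.    1.52 -0.09] op 0.09334069112801292
([-316.3, -343.6, 19.4], [-0.068, -0.377, -0.344])
```

View pics/w0.png

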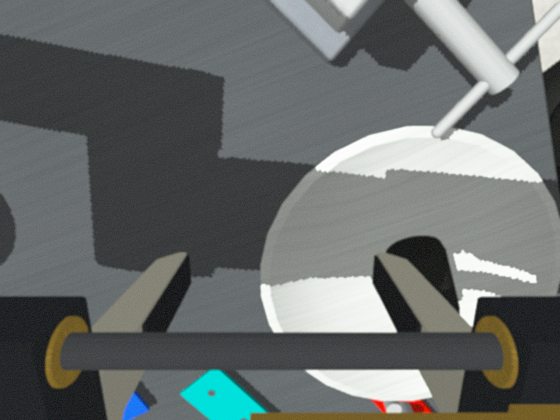

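The wrist view shows two plain straight fingers, with tips near (185,260) and (378,260). I'll go to a hover behind pad_a, tilted with the tips forward.

Emit:
{"op": "servo_tool", "data": {"increments": [{"slide":[-316,-344,19],"dr":[-0.068,-0.377,-0.344],"jaw":0.45},{"slide":[-316,-344,19],"dr":[-0.068,-0.377,-0.344],"jaw":0.45},{"slide":[-316,-344,19],"dr":[-0.068,-0.377,-0.344],"jaw":0.45},{"slide":[-316,-344,19],"dr":[-0.068,-0.377,-0.344],"jaw":0.45},{"slide":[-316,-344,19],"dr":[-0.068,-0.377,-0.344],"jaw":0.45},{"slide":[-316,-344,19],"dr":[-0.068,-0.377,-0.344],"jaw":0.45},{"slide":[-316,-344,19],"dr":[-0.068,-0.377,-0.344],"jaw":0.45},{"slide":[-316,-344,19],"dr":[-0.068,-0.377,-0.344],"jaw":0.45},{"slide":[-316,-344,19],"dr":[-0.068,-0.377,-0.344],"jaw":0.45},{"slide":[-316,-344,19],"dr":[-0.068,-0.377,-0.344],"jaw":0.45},{"slide":[-316,-344,19],"dr":[-0.068,-0.377,-0.344],"jaw":0.45},{"slide":[-316,-344,19],"dr":[-0.068,-0.377,-0.344],"jaw":0.45},{"slide":[-316,-344,19],"dr":[-0.068,-0.377,-0.344],"jaw":0.45},{"slide":[-316,-344,19],"dr":[-0.068,-0.377,-0.344],"jaw":0.45},{"slide":[-316,-344,19],"dr":[-0.068,-0.377,-0.344],"jaw":0.45}]}}

```text
t: 1.65
tool_pos: [0.3835, 0.1355, 0.3857]
orientation: [-0.009, 2.761, 0.004]
force: [0.0, -0.6, -0.1]
opening: 0.0514
gripper_force: 0.0
```

```bash
python3 - <<'E'
from h import *
where(); b=now()
for z in (.10,.04,.03): print(z,rel(goal(.465,.135,z,0.38),b))
E
```

```text
t 1.65 lead [459.6 136.4 215.8] bot [445.6 136.3 210.2] th 21.8 ydir [-0.007  1.     0.002] F [ 0.  -0.6 -0.1] q [ 0.26 -0.63  2.19 -0.1   1.22 -1.3 ] op 0.05142297686947748
0.1 ([37.8, -1.2, 109.5], [0.002, 0.001, 0.001])
0.04 ([60.2, -1.3, 165.2], [0.002, 0.001, 0.001])
0.03 ([63.9, -1.3, 174.5], [0.002, 0.001, 0.001])
```

Emit:
{"op": "servo_tool", "data": {"increments": [{"slide":[20,-1,50],"dr":[0,0,0],"jaw":0.45},{"slide":[38,-1,100],"dr":[0,0,0],"jaw":0.45},{"slide":[55,-1,145],"dr":[0,0,0],"jaw":0.45},{"slide":[60,-1,165],"dr":[0,0,0],"jaw":0.45},{"slide":[64,-1,174],"dr":[0,0,0],"jaw":0.45},{"slide":[64,-1,174],"dr":[0,0,0],"jaw":0.45},{"slide":[64,-1,174],"dr":[0,0,0],"jaw":0.45},{"slide":[64,-1,174],"dr":[0,0,0],"jaw":0.45}]}}

```text
t: 2.45
tool_pos: [0.3903, 0.1343, 0.2027]
orientation: [-0.006, 2.757, 0.005]
force: [0.3, -0.3, -0.0]
opening: 0.0512
gripper_force: 0.0
```

```bash
python3 - <<'E'
from h import *
where(); b=now()
for z in (.012,.008,): print(z,rel(goal(.468,.137,z,0.38),b))
snap('scene','s1')
i=load('s1')['a'][100:260,250:450,::-1]; cv2.imwrite('pics/s1c.png',cv2.resize(i,None,fx=3.5,fy=3.5))
E
```

```text
t 2.45 lead [467.1 135.1  33.2] bot [453.2 135.1  27.5] th 22.1 ydir [-0.005  1.     0.002] F [ 0.3 -0.3 -0. ] q [ 0.25 -0.39  2.38 -0.13  0.78 -1.26] op 0.0511993185812791
0.012 ([6.2, 2.3, 19.9], [0.002, 0.005, -0.001])
0.008 ([7.7, 2.3, 23.6], [0.002, 0.005, -0.001])
```

View pics/s1c.png

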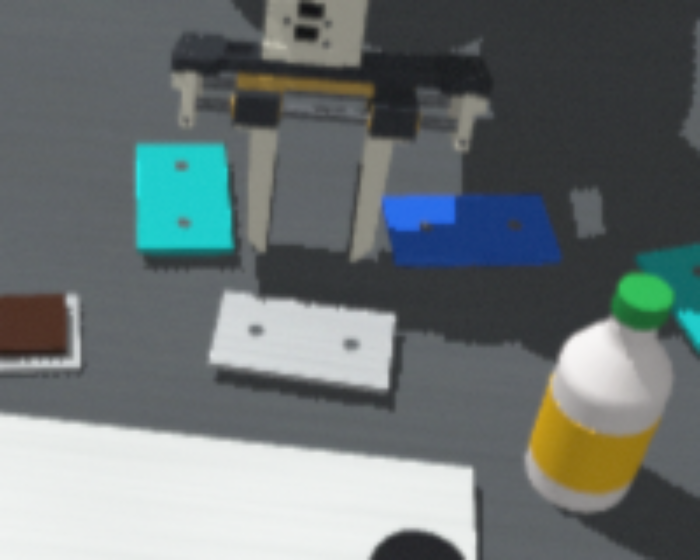

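The fingertips stand free behind pad_a, at about (260,250) and (360,258) in the crop. They are clear of the blue pad, whose corner is at (390,215). Next I lower to the bench.

Emit:
{"op": "servo_tool", "data": {"increments": [{"slide":[-5,2,12],"dr":[0,0,0],"jaw":0.45},{"slide":[-2,2,22],"dr":[0,0,0],"jaw":0.45},{"slide":[-1,2,26],"dr":[0,0,0],"jaw":0.45},{"slide":[-1,2,27],"dr":[0,0,0],"jaw":0.45},{"slide":[-1,2,27],"dr":[0,0,0],"jaw":0.45}]}}

```text
t: 3.0
tool_pos: [0.3999, 0.1359, 0.1759]
orientation: [-0.006, 2.761, 0.003]
force: [-5.0, -0.0, 5.2]
opening: 0.0514
gripper_force: 2.7
```

```bash
python3 - <<'E'
from h import *
where(); b=now()
for x in (.49,.53,.542,.548,.552): print(x,rel(goal(x,.137,.0075,0.38),b))
E
```

```text
t 3.0 lead [475.9 136.5   5.9] bot [4.620e+02 1.365e+02 4.000e-01] th 21.8 ydir [-0.005  1.     0.001] F [-5.  -0.   5.2] q [ 0.25 -0.29  2.36 -0.14  0.71 -1.24] op 0.051436196520488725
0.49 ([-13.7, 0.6, 3.8], [0.001, 0.0, -0.001])
0.53 ([-50.9, 0.4, 18.6], [0.001, 0.0, -0.001])
0.542 ([-62.0, 0.4, 23.1], [0.001, 0.0, -0.001])
0.548 ([-67.6, 0.4, 25.3], [0.001, 0.0, -0.001])
0.552 ([-71.3, 0.3, 26.8], [0.001, 0.0, -0.001])
```

Emit:
{"op": "servo_tool", "data": {"increments": [{"slide":[-1,0,-1.5],"dr":[0,0,0],"jaw":0.45},{"slide":[-6,0,1],"dr":[0,0,0],"jaw":0.45},{"slide":[-11,0,3],"dr":[0,0,0],"jaw":0.45},{"slide":[-16,0,5],"dr":[0,0,0],"jaw":0.45},{"slide":[-21,0,7],"dr":[0,0,0],"jaw":0.45},{"slide":[-26,0,9],"dr":[0,0,0],"jaw":0.45},{"slide":[-31,0,11],"dr":[0,0,0],"jaw":0.45},{"slide":[-36,0,13],"dr":[0,0,0],"jaw":0.45},{"slide":[-41,0,15],"dr":[0,0,0],"jaw":0.45},{"slide":[-46,0,17],"dr":[0,0,0],"jaw":0.45},{"slide":[-51,0,19],"dr":[0,0,0],"jaw":0.45},{"slide":[-56,0,21],"dr":[0,0,0],"jaw":0.45},{"slide":[-58,0,22],"dr":[0,0,0],"jaw":0.45},{"slide":[-58,0,22],"dr":[0,0,0],"jaw":0.45}]}}

```text
t: 4.4
tool_pos: [0.4625, 0.1362, 0.177]
orientation: [-0.006, 2.76, 0.004]
force: [-0.4, 0.4, -0.3]
opening: 0.0512
gripper_force: 0.1
```

```bash
python3 - <<'E'
from h import *
where(); b=now()
snap('top','t1'); snap('scene','s2')
i=load('s2')['a'][130:260,250:410,::-1]; cv2.imwrite('pics/s2c.png',cv2.resize(i,None,fx=4.5,fy=4.5))
z=load('t1');P=cloud(z)
for y in (100,137,175):
  k=(abs(P[...,1]*1000-y)<3)&(P[...,2]>.009)&(P[...,2]<.02)&(P[...,0]>.45)&(P[...,0]<.62); k&=z['a'].min(-1)>100
  print(y,np.sort(P[k][:,0].round(3)*1000)[[0,-1]] if k.any() else None)
E
```

```text
t 4.4 lead [538.7 136.9   7.2] bot [524.8 136.8   1.6] th 21.9 ydir [-0.005  1.     0.002] F [-0.4  0.4 -0.3] q [ 0.21 -0.1   2.2  -0.12  0.67 -1.29] op 0.05118558611499212
100 [548. 620.]
137 [542. 620.]
175 [543. 620.]
```

View pics/s2c.png

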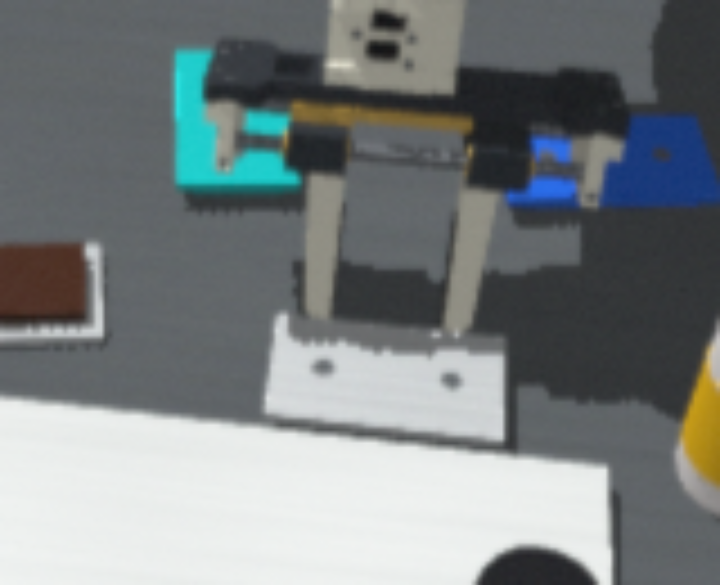

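Pad_a is squared up and just short of the slab, its far edge at about (265..505, 412..440). Next I press gently against the wall.

Emit:
{"op": "servo_tool", "data": {"increments": [{"slide":[-2,0,1],"dr":[0,0,0],"jaw":0.45},{"slide":[-4,0,1.7],"dr":[0,0,0],"jaw":0.45},{"slide":[-6,0,2.4],"dr":[0,0,0],"jaw":0.45},{"slide":[-8,0,3.2],"dr":[0,0,0],"jaw":0.45},{"slide":[-9,0,3.6],"dr":[0,0,0],"jaw":0.45},{"slide":[-9,0,3.6],"dr":[0,0,0],"jaw":0.45}]}}

```text
t: 5.1
tool_pos: [0.4711, 0.1363, 0.1762]
orientation: [-0.006, 2.763, 0.003]
force: [-8.7, 0.9, 4.7]
opening: 0.0515
gripper_force: 4.7
```

```bash
python3 - <<'E'
from h import *
where()
E
```

```text
t 5.1 lead [546.7 136.9   6.1] bot [532.8 136.8   0.6] th 21.7 ydir [-0.005  1.     0.001] F [-8.7  0.9  4.7] q [ 0.21 -0.07  2.17 -0.12  0.67 -1.29] op 0.05150968553414536
```

Emit:
{"op": "servo_tool", "data": {"increments": [{"slide":[-1.6,0,-1.8],"dr":[0,0,0],"jaw":0.45},{"slide":[-2.4,0,-3.6],"dr":[0,0,0],"jaw":0.45},{"slide":[-3.2,0,-5.4],"dr":[0,0,0],"jaw":0.45},{"slide":[-4,0,-7.2],"dr":[0,0,0],"jaw":0.45},{"slide":[-5,0,-9.5],"dr":[0,0,0],"jaw":0.45},{"slide":[-7,0,-12],"dr":[0,0,0],"jaw":0.45},{"slide":[-9,0,-14.5],"dr":[0,0,0],"jaw":0.45},{"slide":[-11,0,-17],"dr":[0,0,0],"jaw":0.45},{"slide":[-11,0,-17],"dr":[0,0,0],"jaw":0.45}]}}

```text
t: 6.0
tool_pos: [0.4735, 0.1363, 0.1948]
orientation: [-0.006, 2.768, 0.003]
force: [-12.9, 1.6, 2.5]
opening: 0.0511
gripper_force: 5.8
```

```bash
python3 - <<'E'
from h import *
where()
snap('top','t2'); snap('scene','s3')
i=load('s3')['a'][130:260,250:410,::-1]; cv2.imwrite('pics/s3c.png',cv2.resize(i,None,fx=4.5,fy=4.5))
E
```

```text
t 6.0 lead [548.5 136.8  24.4] bot [534.5 136.7  18.9] th 21.4 ydir [-0.005  1.     0.001] F [-12.9   1.6   2.5] q [ 0.2  -0.1   2.16 -0.11  0.72 -1.3 ] op 0.05112601570991237
```

View pics/s3c.png

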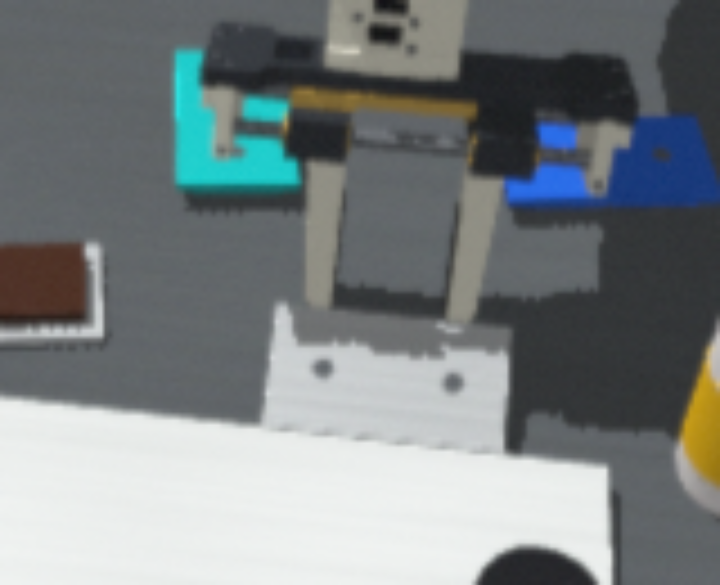

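```bash
cat >> h.py <<'E'
def prof(f,ys=(92,118,137,156,182)):
    z=load(f);P=cloud(z)*1000;
    for y in ys:
        o=[]
        for x in range(520,690,8):
            k=(abs(P[...,0]-x)<4)&(abs(P[...,1]-y)<4)&(z['d']>0)&(P[...,2]<90); o.append(int(np.median(P[...,2][k])) if k.any() else -9)
        print(y,o)
E
python3 -c "
from h import *
prof('t2')"
```

```text
92 [-9, -9, -9, -9, -9, 29, 27, 24, 21, 19, 16, 15, 15, 14, 14, 13, 10, 14, 14, 13, 15, 15]
118 [-9, -9, -9, 0, 32, 29, 26, 23, 21, 20, 17, 14, 12, 12, 14, 13, 14, 14, 12, 12, 14, 13]
137 [-9, -9, -9, 1, 32, 28, 26, 24, 22, 18, 16, 15, 13, 12, 12, 15, 14, 14, 13, 15, 12, 13]
156 [-9, -9, -9, -1, 30, 30, 26, 24, 23, 19, 17, 15, 12, 15, 13, 13, 13, 13, 14, 12, 13, 12]
182 [-9, -9, -9, -9, -9, 30, 26, 23, 23, 21, 17, 14, 12, 12, 13, 15, 13, 13, 14, 13, 13, 14]
```

The depth profile shows pad_a tipped to about 18°, with its far edge against the slab wall. I'll carry on along the arc.

Emit:
{"op": "servo_tool", "data": {"increments": [{"slide":[-2,0,-1.4],"dr":[0,0,0],"jaw":0.45},{"slide":[-4.3,0,-2.8],"dr":[0,0,0],"jaw":0.45},{"slide":[-6.7,0,-4],"dr":[0,0,0],"jaw":0.45},{"slide":[-9.1,0,-5.3],"dr":[0,0,0],"jaw":0.45},{"slide":[-11.8,0,-6.6],"dr":[0,0,0],"jaw":0.45},{"slide":[-14.5,0,-7.9],"dr":[0,0,0],"jaw":0.45},{"slide":[-17.4,0,-9.1],"dr":[0,0,0],"jaw":0.45},{"slide":[-20.3,0,-10.4],"dr":[0,0,0],"jaw":0.45},{"slide":[-20.3,0,-10.4],"dr":[0,0,0],"jaw":0.45}]}}

```text
t: 7.0
tool_pos: [0.4871, 0.1363, 0.2112]
orientation: [-0.006, 2.773, 0.001]
force: [-33.6, -2.0, 18.6]
opening: 0.0513
gripper_force: 20.2
```

```bash
python3 - <<'E'
from h import *
where()
snap('top','t3');prof('t3')
E
```

```text
t 7.0 lead [561.2 136.6  40.4] bot [547.2 136.6  35. ] th 21.1 ydir [-0.005  1.     0.   ] F [-33.6  -2.   18.6] q [ 0.2  -0.09  2.12 -0.1   0.76 -1.32] op 0.05125905740580521
92 [-9, -9, -9, -9, -9, -9, -9, 43, 39, 31, 24, 19, 14, 13, 14, 11, 12, 13, 13, 13, 15, 13]
118 [-9, -9, -9, -9, -9, -9, 49, 44, 35, 32, 26, 17, 13, 13, 13, 13, 14, 14, 13, 14, 14, 13]
137 [-9, -9, -9, -9, -9, -2, 49, 44, 38, 31, 22, 18, 14, 13, 14, 11, 13, 13, 13, 12, 13, 14]
156 [-9, -9, -9, -9, -9, -9, 50, 44, 37, 29, 22, 17, 14, 13, 13, 13, 14, 14, 15, 13, 13, 14]
182 [-9, -9, -9, -9, -9, -9, 46, 42, 37, 29, 25, 16, 14, 13, 13, 15, 13, 15, 11, 13, 14, 13]
```

Emit:
{"op": "servo_tool", "data": {"increments": [{"slide":[0.2,0,-1.7],"dr":[0,0,0],"jaw":0.45},{"slide":[0,0,-3.2],"dr":[0,0,0],"jaw":0.45},{"slide":[-2.2,0,-4.6],"dr":[0,0,0],"jaw":0.45},{"slide":[-4.4,0,-5.8],"dr":[0,0,0],"jaw":0.45},{"slide":[-6.4,0,-7],"dr":[0,0,0],"jaw":0.45},{"slide":[-8.4,0,-8],"dr":[0,0,0],"jaw":0.45},{"slide":[-10.7,0,-8.6],"dr":[0,0,0],"jaw":0.45},{"slide":[-13,0,-9],"dr":[0,0,0],"jaw":0.45}]}}

```text
t: 7.85
tool_pos: [0.4995, 0.1362, 0.2282]
orientation: [-0.006, 2.761, 0.003]
force: [-16.7, -5.0, 19.0]
opening: 0.051
gripper_force: 12.5
```

```bash
python3 - <<'E'
from h import *
where()
snap('top','t4');prof('t4')
E
```

```text
t 7.85 lead [575.6 136.7  58.3] bot [561.6 136.7  52.7] th 21.8 ydir [-0.005  1.     0.001] F [-16.7  -5.   19. ] q [ 0.19 -0.1   2.08 -0.1   0.78 -1.33] op 0.051040860280814775
92 [-9, -9, -9, -9, -9, -5, 0, -4, 61, 51, 36, 21, 13, 12, 12, 14, 13, 12, 14, 13, 13, 13]
118 [-9, -9, -9, -9, -9, -9, -9, -9, 69, 52, 37, 20, 11, 13, 13, 14, 14, 14, 13, 13, 14, 13]
137 [-9, -9, -9, -9, -9, -9, -9, 72, 67, 52, 36, 22, 12, 14, 14, 13, 13, 13, 12, 13, 13, 14]
156 [-9, -9, -9, -9, -9, -9, -9, 71, 68, 53, 40, 23, 14, 13, 13, 12, 13, 15, 15, 13, 12, 12]
182 [-9, -9, -9, -9, -9, -9, -9, -9, -9, 52, 34, 22, 14, 13, 12, 14, 13, 13, 14, 15, 14, 12]
```

Emit:
{"op": "servo_tool", "data": {"increments": [{"slide":[-1.5,0,-2],"dr":[0,0,0],"jaw":0.45},{"slide":[-5,0,-4],"dr":[0,0,0],"jaw":0.45},{"slide":[-8,0,-5.2],"dr":[0,0,0],"jaw":0.45},{"slide":[-11,0,-5.8],"dr":[0,0,0],"jaw":0.45},{"slide":[-13.5,0,-5.6],"dr":[0,0,0],"jaw":0.45},{"slide":[-16,0,-5.4],"dr":[0,0,0],"jaw":0.45},{"slide":[-18.5,0,-5],"dr":[0,0,0],"jaw":0.45},{"slide":[-21,0,-4.5],"dr":[0,0,0],"jaw":0.45},{"slide":[-21,0,-4.5],"dr":[0,0,0],"jaw":0.45}]}}

```text
t: 8.8
tool_pos: [0.5175, 0.1364, 0.2392]
orientation: [-0.006, 2.76, 0.003]
force: [0.1, -0.3, -0.1]
opening: 0.0513
gripper_force: 0.0
```

```bash
python3 - <<'E'
from h import *
where()
snap('top','t5');prof('t5')
E
```

```text
t 8.8 lead [593.7 137.   69.4] bot [579.7 136.9  63.8] th 21.8 ydir [-0.005  1.     0.002] F [ 0.1 -0.3 -0.1] q [ 0.19 -0.06  2.03 -0.09  0.8  -1.34] op 0.05125068189277313
92 [-9, 2, 14, -9, -9, -9, -9, -9, -9, -9, -9, -1, 16, 14, 13, 13, 13, 12, 13, 15, 13, 13]
118 [-9, -9, -9, -9, -9, -9, -9, -9, -9, -9, -9, -9, 16, 13, 13, 13, 13, 14, 12, 13, 15, 13]
137 [-9, -9, -9, -9, -9, -9, -9, -9, -9, -9, 3, -1, 14, 14, 14, 13, 14, 14, 12, 13, 12, 13]
156 [-9, -9, -9, -9, -9, -9, -9, -9, -9, -9, -9, -9, 14, 13, 13, 14, 13, 12, 14, 12, 13, 15]
182 [-9, -9, -9, -9, -9, -9, -9, -9, -9, -9, -9, -9, 14, 13, 13, 11, 13, 14, 14, 14, 12, 12]
```

```bash
python3 - <<'E'
from h import *
snap('scene','s4')
i=load('s4')['a'][110:260,240:410]; j=load('t5')['a'][150:300,210:380]
cv2.imwrite('pics/s4c.png',cv2.resize(np.hstack([i,j])[:,:,::-1],(780,343)))
E
```

```text
(no output)
```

View pics/s4c.png

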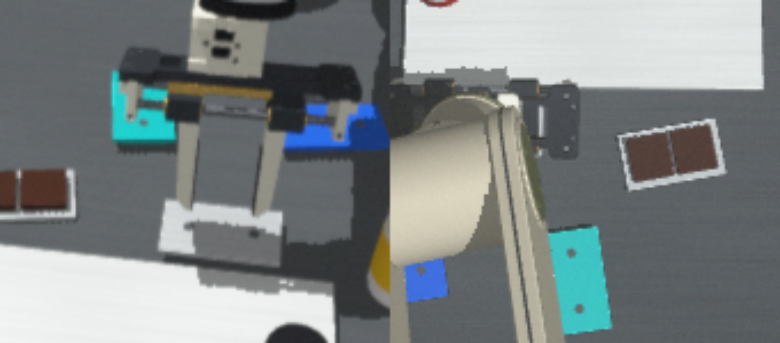

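pad_a slipped out of the fingers near 75° and dropped back onto the bench, back up. In the left half it lies at about (222,232), just short of the slab. I'll retreat, measure it and try again.

```bash
python3 - <<'E'
from h import *
z=load('s4'); P=cloud(z)*1000; a=z['a'].astype(int)
k=(P[...,2]>8)&(P[...,2]<20)&(P[...,0]>480)&(P[...,0]<606)&(P[...,1]>40)&(P[...,1]<240)&(a.min(-1)>80)&(a.max(-1)-a.min(-1)<40)
n,l,st,_=cv2.connectedComponentsWithStats(k.astype(np.uint8)); i=1+st[1:,4].argmax()
q=P[l==i]; print(len(q),cv2.minAreaRect(q[:,:2].astype(np.float32)),cv2.boxPoints(cv2.minAreaRect(q[:,:2].astype(np.float32))).round(),np.median(q[:,2]))
b=now()
print(rel(goal(.50,.137,.08,.38),b)); print(rel(goal(.50,.137,.02,.38),b))
E
```

```text
1196 ((565.9015502929688, 140.0963897705078), (109.64863586425781, 66.81652069091797), 89.34146118164062) [[532.  86.]
 [599.  85.]
 [600. 195.]
 [533. 195.]] 13.789758668190546
([82.4, 0.7, -44.8], [0.001, 0.001, -0.001])
([104.7, 0.6, 10.9], [0.001, 0.001, -0.001])
```

Emit:
{"op": "servo_tool", "data": {"increments": [{"slide":[37,1,-21],"dr":[0,0,0],"jaw":0.45},{"slide":[74,2,-41],"dr":[0,0,0],"jaw":0.45},{"slide":[74,2,-41],"dr":[0,0,0],"jaw":0.45},{"slide":[87,2,-10],"dr":[0,0,0],"jaw":0.45},{"slide":[96,2,15],"dr":[0,0,0],"jaw":0.45},{"slide":[96,2,15],"dr":[0,0,0],"jaw":0.45},{"slide":[93,2,25],"dr":[0,0,0],"jaw":0.45},{"slide":[91.5,2,29],"dr":[0,0,0],"jaw":0.45},{"slide":[91.5,2,29],"dr":[0,0,0],"jaw":0.45},{"slide":[86,2,31.2],"dr":[0,0,0],"jaw":0.45},{"slide":[80,2,33.6],"dr":[0,0,0],"jaw":0.45},{"slide":[75,2,35.6],"dr":[0,0,0],"jaw":0.45},{"slide":[70,2,37.7],"dr":[0,0,0],"jaw":0.45},{"slide":[67.5,2,38.8],"dr":[0,0,0],"jaw":0.45},{"slide":[67.5,2,38.8],"dr":[0,0,0],"jaw":0.45}]}}

```text
t: 10.4
tool_pos: [0.4692, 0.1382, 0.1779]
orientation: [-0.006, 2.761, 0.003]
force: [-0.6, 0.3, -0.5]
opening: 0.0512
gripper_force: 0.1
```

```bash
python3 - <<'E'
from h import *
where()
E
```

```text
t 10.4 lead [545.4 138.9   8.1] bot [531.4 138.8   2.5] th 21.8 ydir [-0.005  1.     0.002] F [-0.6  0.3 -0.5] q [ 0.21 -0.08  2.18 -0.12  0.68 -1.28] op 0.051230009517249604
```

Emit:
{"op": "servo_tool", "data": {"increments": [{"slide":[-1.3,0,0.8],"dr":[0,0,0],"jaw":0.45},{"slide":[-2.6,0,1.6],"dr":[0,0,0],"jaw":0.45},{"slide":[-3.8,0,-0.9],"dr":[0,0,0],"jaw":0.45},{"slide":[-5,0,-3.3],"dr":[0,0,0],"jaw":0.45},{"slide":[-6.5,0,-5.5],"dr":[0,0,0],"jaw":0.45},{"slide":[-8,0,-7.6],"dr":[0,0,0],"jaw":0.45},{"slide":[-9.5,0,-9.6],"dr":[0,0,0],"jaw":0.45},{"slide":[-11.1,0,-11.7],"dr":[0,0,0],"jaw":0.45},{"slide":[-13.5,0,-15],"dr":[0,0,0],"jaw":0.45},{"slide":[-16,0,-16.2],"dr":[0,0,0],"jaw":0.45},{"slide":[-18.3,0,-17.4],"dr":[0,0,0],"jaw":0.45},{"slide":[-20.6,0,-18.6],"dr":[0,0,0],"jaw":0.45},{"slide":[-23,0,-20],"dr":[0,0,0],"jaw":0.45},{"slide":[-25.5,0,-21.3],"dr":[0,0,0],"jaw":0.45},{"slide":[-28,0,-22.7],"dr":[0,0,0],"jaw":0.45},{"slide":[-30,0,-24],"dr":[0,0,0],"jaw":0.45},{"slide":[-32,0,-25.2],"dr":[0,0,0],"jaw":0.45}]}}

```text
t: 12.1
tool_pos: [0.4831, 0.1383, 0.2075]
orientation: [-0.007, 2.78, 0.0]
force: [-10.1, 0.4, 2.5]
opening: 0.0512
gripper_force: 3.9
```

```bash
python3 - <<'E'
from h import *
where()
snap('top','t6');prof('t6',(92,137,182))
E
```

```text
t 12.1 lead [555.9 138.5  36.2] bot [541.9 138.4  30.9] th 20.7 ydir [-0.005  1.    -0.001] F [-10.1   0.4   2.5] q [ 0.2  -0.09  2.12 -0.1   0.76 -1.31] op 0.051160287835478706
92 [-9, -9, -9, -9, -9, -2, 41, 34, 32, 27, 20, 16, 12, 12, 14, 13, 13, 13, 13, 13, 12, 14]
137 [-9, -9, -9, -9, -3, 45, 41, 37, 32, 26, 20, 18, 13, 14, 13, 13, 13, 14, 12, 14, 13, 13]
182 [-9, -9, -9, -9, -9, -9, 39, 37, 30, 25, 23, 16, 13, 13, 12, 12, 14, 13, 13, 13, 13, 15]
```

Emit:
{"op": "servo_tool", "data": {"increments": [{"slide":[0,0,0],"dr":[0,0,0],"jaw":0.45},{"slide":[0,0,0],"dr":[0,0,0],"jaw":0.45}]}}

```text
t: 12.35
tool_pos: [0.4864, 0.1383, 0.2113]
orientation: [-0.006, 2.769, 0.002]
force: [-25.6, -0.4, 14.1]
opening: 0.051
gripper_force: 14.4
```

```bash
python3 - <<'E'
from h import *
where()
snap('top','t7');prof('t7',(92,137,182))
E
```

```text
t 12.35 lead [561.1 138.7  40.8] bot [547.1 138.6  35.3] th 21.3 ydir [-0.005  1.     0.   ] F [-25.6  -0.4  14.1] q [ 0.2  -0.1   2.12 -0.1   0.76 -1.31] op 0.051033493932427856
92 [1, 0, -9, -9, -9, -6, 50, 44, 36, 32, 24, 17, 14, 13, 13, 13, 14, 14, 13, 13, 13, 13]
137 [-9, -9, -9, -9, -9, 4, 49, 44, 38, 31, 25, 18, 13, 13, 13, 12, 13, 12, 14, 13, 13, 14]
182 [-9, -9, -9, -9, -9, -9, 46, 44, 38, 31, 25, 17, 14, 12, 16, 12, 13, 14, 14, 13, 12, 13]
```

Emit:
{"op": "servo_tool", "data": {"increments": [{"slide":[-2.9,0,-2],"dr":[0,0,0],"jaw":0.45},{"slide":[-5.8,0,-4.1],"dr":[0,0,0],"jaw":0.45},{"slide":[-8.7,0,-6.2],"dr":[0,0,0],"jaw":0.45},{"slide":[-11.7,0,-7],"dr":[0,0,0],"jaw":0.45},{"slide":[-14.6,0,-7.8],"dr":[0,0,0],"jaw":0.45},{"slide":[-17.5,0,-8.6],"dr":[0,0,0],"jaw":0.45},{"slide":[-17.5,0,-8.6],"dr":[0,0,0],"jaw":0.45},{"slide":[-17.5,0,-8.6],"dr":[0,0,0],"jaw":0.45}]}}

```text
t: 13.2
tool_pos: [0.5037, 0.1383, 0.2314]
orientation: [-0.006, 2.756, 0.003]
force: [-18.4, -5.7, 26.5]
opening: 0.0509
gripper_force: 15.8
```

```bash
python3 - <<'E'
from h import *
where()
snap('top','t8');prof('t8',(92,137,182))
E
```

```text
t 13.2 lead [580.6 138.8  61.8] bot [566.7 138.8  56.2] th 22.1 ydir [-0.005  1.     0.001] F [-18.4  -5.7  26.5] q [ 0.2  -0.09  2.07 -0.1   0.78 -1.32] op 0.05093499828660336
92 [-1, -9, -9, 0, 0, 0, 0, 2, -2, 57, 45, 24, 13, 14, 13, 13, 12, 13, 13, 13, 15, 13]
137 [-9, -9, -9, -9, -9, -9, -9, -9, 71, 66, 42, 26, 12, 13, 13, 13, 13, 13, 14, 13, 14, 13]
182 [-9, -9, -9, -9, -9, -9, -9, -9, -9, 58, 45, 29, 15, 12, 13, 13, 12, 11, 13, 13, 14, 13]
```

Emit:
{"op": "servo_tool", "data": {"increments": [{"slide":[-2.4,0,-0.4],"dr":[0,0,0],"jaw":0.45},{"slide":[-4.8,0,-0.8],"dr":[0,0,0],"jaw":0.45},{"slide":[-7.2,0,-1.1],"dr":[0,0,0],"jaw":0.45},{"slide":[-9.5,0,-1.2],"dr":[0,0,0],"jaw":0.45},{"slide":[-11.9,0,-1.2],"dr":[0,0,0],"jaw":0.45},{"slide":[-14.2,0,-1.2],"dr":[0,0,0],"jaw":0.45},{"slide":[-16.6,0,-1.1],"dr":[0,0,0],"jaw":0.45},{"slide":[-19,0,-0.9],"dr":[0,0,0],"jaw":0.45}]}}

```text
t: 14.05
tool_pos: [0.522, 0.1383, 0.2397]
orientation: [-0.006, 2.752, 0.004]
force: [-3.8, -3.8, 15.1]
opening: 0.0512
gripper_force: 7.6
```

```bash
python3 - <<'E'
from h import *
where()
snap('top','t9');prof('t9',(92,137,182))
E
```

```text
t 14.05 lead [599.5 139.   70.5] bot [585.6 139.   64.8] th 22.3 ydir [-0.005  1.     0.002] F [-3.8 -3.8 15.1] q [ 0.19 -0.05  2.02 -0.09  0.79 -1.33] op 0.051217202288141576
92 [0, -1, 0, -2, -9, -1, 0, -1, -1, 0, -3, 14, -9, 15, 12, 13, 12, 13, 13, 13, 13, 14]
137 [-9, -9, -9, -9, -9, -9, -9, -9, -9, -9, 60, 77, -9, 14, 13, 13, 14, 13, 15, 13, 14, 13]
182 [-9, -9, -9, -9, -9, -9, -9, -9, -9, -9, -9, -9, -9, 14, 15, 14, 13, 13, 11, 13, 12, 13]
```

pad_a now stands upright at the slab edge, its top at z≈77 mm. I push the top over.

Emit:
{"op": "servo_tool", "data": {"increments": [{"slide":[-3,0,0.5],"dr":[0,0,0],"jaw":0.45},{"slide":[-6,0,1],"dr":[0,0,0],"jaw":0.45},{"slide":[-9.2,0,1.7],"dr":[0,0,0],"jaw":0.45},{"slide":[-13.5,0,3.5],"dr":[0,0,0],"jaw":0.45},{"slide":[-18,0,5.4],"dr":[0,0,0],"jaw":0.45},{"slide":[-22,0,8],"dr":[0,0,0],"jaw":0.45},{"slide":[-26,0,10],"dr":[0,0,0],"jaw":0.45},{"slide":[-29,0,12],"dr":[0,0,0],"jaw":0.45},{"slide":[-29,0,12],"dr":[0,0,0],"jaw":0.45}]}}

```text
t: 15.0
tool_pos: [0.5511, 0.1385, 0.235]
orientation: [-0.006, 2.761, 0.003]
force: [-0.6, 0.2, -0.6]
opening: 0.051
gripper_force: 0.0
```

```bash
python3 - <<'E'
from h import *
where()
snap('top','t10');prof('t10',(92,137,182)); snap('scene','s5')
i=load('s5')['a'][110:280,240:410]; j=load('t10')['a'][110:280,200:370]
cv2.imwrite('pics/s5c.png',cv2.resize(np.hstack([i,j])[:,:,::-1],(780,390)))
E
```

```text
t 15.0 lead [627.2 139.1  65.1] bot [613.2 139.1  59.6] th 21.8 ydir [-0.005  1.     0.002] F [-0.6  0.2 -0.6] q [ 0.18  0.03  1.94 -0.09  0.79 -1.35] op 0.05095286291644184
92 [-9, -9, -9, -9, -3, 0, -1, 0, 0, -9, -1, 2, 16, 19, -9, 19, 16, 21, 22, 22, 15, 15]
137 [-9, -9, -9, -9, -9, -9, -9, -9, -9, -9, -9, -9, -9, -9, 27, -9, 26, 26, 28, 21, 13, 13]
182 [-9, -9, -9, -9, -9, -9, -9, -9, -9, -9, -9, -9, -9, -9, -9, -9, 29, 28, 29, 19, 14, 13]
```

View pics/s5c.png

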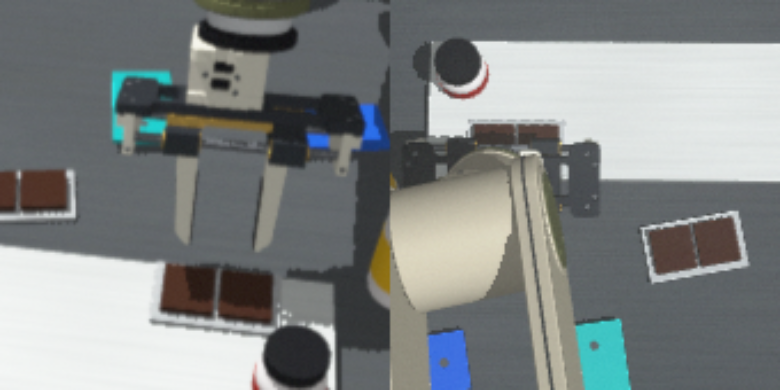

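pad_a has flipped and lies lining up on the slab, at about (215,292) in the left view, with the jar clear. I'll measure how far it is on the slab.

```bash
cat >> h.py <<'E'
def padpose(f):
    z=load(f); a=z['a']; P=cloud(z)*1000; hsv=cv2.cvtColor(a,cv2.COLOR_RGB2HSV)
    W=ray(z,np.stack(np.meshgrid(np.arange(560),np.arange(420)),-1).reshape(-1,2),.029).reshape(420,560,3)*1000
    k=(hsv[...,1]>70)&((hsv[...,0]<15)|(hsv[...,0]>170))&(hsv[...,2]<140)&(W[...,1]>60)&(W[...,1]<215)&(W[...,0]>580)&(W[...,0]<690)
    k=cv2.morphologyEx(k.astype(np.uint8),cv2.MORPH_CLOSE,np.ones((5,5)))
    n,l,st,_=cv2.connectedComponentsWithStats(k); i=1+st[1:,4].argmax(); q=W[l==i][:,:2].astype(np.float32)
    r=cv2.minAreaRect(q); print('lining',r,cv2.boxPoints(r).round(),'z pct',np.percentile(P[l==i][:,2],[5,50,95]).round(1))
E
python3 - <<'E'
from h import *
padpose('s5')
z=load('s5');m=(z['a'].min(-1)>150)
E
```

```text
lining ((648.1217041015625, 140.15560913085938), (49.8068962097168, 89.70724487304688), 0.5396944284439087) [[623. 185.]
 [624.  95.]
 [673.  96.]
 [673. 185.]] z pct [24.3 27.8 29.6]
```

```bash
python3 - <<'E'
from h import *
b=now()
for g in [(.594,.139,.07),(.594,.139,.017),(.608,.139,.017),(.621,.139,.017)]: print(g,rel(goal(*g,0),b))
E
```

```text
(0.594, 0.139, 0.07) ([-41.2, 0.3, -6.4], [0.001, 0.38, -0.0])
(0.594, 0.139, 0.017) ([-21.5, 0.2, 42.8], [0.001, 0.38, -0.0])
(0.608, 0.139, 0.017) ([-34.5, 0.1, 48.0], [0.001, 0.38, -0.0])
(0.621, 0.139, 0.017) ([-46.6, 0.1, 52.8], [0.001, 0.38, -0.0])
```

Emit:
{"op": "servo_tool", "data": {"increments": [{"slide":[-14,0,-2],"dr":[0,0.127,0],"jaw":0.45},{"slide":[-28,0,-4],"dr":[0,0.254,0],"jaw":0.45},{"slide":[-41,0,-6.4],"dr":[0,0.38,0],"jaw":0.45},{"slide":[-41,0,-6.4],"dr":[0,0.38,0],"jaw":0.45},{"slide":[-41,0,-6.4],"dr":[0,0.38,0],"jaw":0.45},{"slide":[-31,0,18],"dr":[0,0.38,0],"jaw":0.45},{"slide":[-21.5,0,43],"dr":[0,0.38,0],"jaw":0.45},{"slide":[-21.5,0,43],"dr":[0,0.38,0],"jaw":0.45},{"slide":[-21.5,0,43],"dr":[0,0.38,0],"jaw":0.45},{"slide":[-26,0,44.5],"dr":[0,0.38,0],"jaw":0.45},{"slide":[-30,0,46],"dr":[0,0.38,0],"jaw":0.45},{"slide":[-34.5,0,48],"dr":[0,0.38,0],"jaw":0.45},{"slide":[-34.5,0,48],"dr":[0,0.38,0],"jaw":0.45}]}}

```text
t: 16.4
tool_pos: [0.602, 0.1388, 0.2047]
orientation: [-0.007, 3.138, 0.003]
force: [0.0, 0.8, 0.6]
opening: 0.051
gripper_force: 0.0
```

```bash
python3 - <<'E'
from h import *
where(); snap('scene','s6'); padpose('s6'); b=now()
for x in (.613,.618,.621): print(rel(goal(x,.139,.017,0),b))
E
```

```text
t 16.4 lead [610.1 139.2  18.7] bot [595.1 139.1  18.6] th 0.2 ydir [-0.005  1.     0.002] F [0.  0.8 0.6] q [ 0.14  0.35  1.61  0.    1.17 -1.43] op 0.05103286002889747
lining ((648.174560546875, 140.51622009277344), (49.57836151123047, 89.1193618774414), 0.22653156518936157) [[623. 185.]
 [624.  96.]
 [673.  96.]
 [673. 185.]] z pct [24.1 27.8 29.5]
([-4.0, 0.1, 1.2], [0.002, 0.002, -0.0])
([-9.0, 0.1, 1.2], [0.002, 0.002, -0.0])
([-12.0, 0.1, 1.2], [0.002, 0.002, -0.0])
```

Emit:
{"op": "servo_tool", "data": {"increments": [{"slide":[-1,0,1.5],"dr":[0,0,0],"jaw":0.45},{"slide":[-2.5,0,1.5],"dr":[0,0,0],"jaw":0.45},{"slide":[-4,0,1.5],"dr":[0,0,0],"jaw":0.45},{"slide":[-5.5,0,1.5],"dr":[0,0,0],"jaw":0.45},{"slide":[-7,0,1.5],"dr":[0,0,0],"jaw":0.45},{"slide":[-8.5,0,1.5],"dr":[0,0,0],"jaw":0.45},{"slide":[-10,0,1.5],"dr":[0,0,0],"jaw":0.45},{"slide":[-10,0,1.5],"dr":[0,0,0],"jaw":0.45}]}}

```text
t: 17.25
tool_pos: [0.6111, 0.1389, 0.2021]
orientation: [-0.007, 3.14, 0.003]
force: [-0.4, -0.7, -0.8]
opening: 0.0511
gripper_force: 0.4
```

```bash
python3 - <<'E'
from h import *
where(); snap('scene','s7'); padpose('s7')
E
```

```text
t 17.25 lead [618.8 139.2  16.1] bot [603.8 139.1  16.1] th 0.1 ydir [-0.005  1.     0.002] F [-0.4 -0.7 -0.8] q [ 0.14  0.38  1.58  0.    1.18 -1.43] op 0.051143023005871036
lining ((655.88916015625, 140.56488037109375), (49.27137756347656, 89.48110961914062), 0.2860461473464966) [[631. 185.]
 [631.  96.]
 [681.  96.]
 [680. 185.]] z pct [23.5 27.8 29.5]
```

Emit:
{"op": "servo_tool", "data": {"increments": [{"slide":[10,0,-2],"dr":[0,0,0],"jaw":0.45},{"slide":[25,0,-5],"dr":[0,0,0],"jaw":0.45},{"slide":[40,0,-40],"dr":[0,0,0],"jaw":0.45},{"slide":[60,0,-85],"dr":[0,0,0],"jaw":0.45},{"slide":[90,0,-130],"dr":[0,0,0],"jaw":0.45},{"slide":[130,0,-160],"dr":[0,0,0],"jaw":0.45},{"slide":[170,0,-190],"dr":[0,0,0],"jaw":0.45},{"slide":[200,0,-200],"dr":[0,0,0],"jaw":0.45},{"slide":[200,0,-200],"dr":[0,0,0],"jaw":0.45},{"slide":[200,0,-200],"dr":[0,0,0],"jaw":0.45}]}}

```text
t: 18.3
tool_pos: [0.4102, 0.1377, 0.4028]
orientation: [-0.008, 3.137, 0.003]
force: [1.0, 0.3, 0.4]
opening: 0.051
gripper_force: 0.0
```

```bash
python3 - <<'E'
from h import *
where(); snap('top','t11'); padpose('t11'); prof('t11',(92,137,182))
z=load('t11');a=z['a'];P=cloud(z)
cv2.imwrite('pics/t11c.png',cv2.resize(a[100:250,150:430,::-1],None,fx=2.8,fy=2.8))
a0=load('t0')['a'].astype(int); d=abs(a-a0).max(-1)>40
for n,(x0,y0,x1,y1) in dict(pad_b=(305,198,360,237),jar=(212,120,248,158),bottle=(165,168,208,210),wrench=(400,160,428,235)).items(): print(n,d[y0:y1,x0:x1].sum())
E
```

```text
t 18.3 lead [418.5 138.1 216.8] bot [403.5 138.1 216.8] th 0.3 ydir [-0.005  1.     0.002] F [1.  0.3 0.4] q [ 0.2  -0.34  1.93  0.    1.55 -1.37] op 0.05100096591925977
lining ((651.7020263671875, 141.63455200195312), (44.29133605957031, 86.84526824951172), 0.5013217926025391) [[629. 185.]
 [630.  98.]
 [674.  98.]
 [673. 185.]] z pct [21.6 28.2 32.1]
92 [-1, 0, 1, 0, 0, 0, -1, 1, 1, -1, 0, 1, 14, 19, 22, 23, 25, 18, 20, 22, 20, 15]
137 [-9, -9, -9, -9, -9, -9, 3, 0, 0, 0, 1, 1, 13, 20, 27, 25, 27, 29, 25, 27, 19, 17]
182 [-9, -9, -9, -9, -9, -9, -2, 0, 0, -1, 1, 1, 12, 20, 28, 28, 26, 29, 29, 28, 19, 13]
pad_b 0
jar 0
bottle 165
wrench 0
```

View pics/t11c.png

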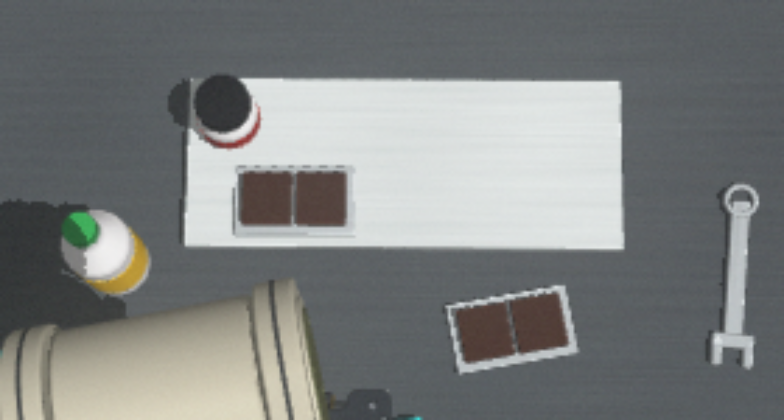

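pad_a lies flat on the slab with its lining up at about (295,200), its near edge about 10 mm inside the slab's edge at row 247. The jar, pad_b and wrench pixels are unchanged. The bottle looks unmoved too; the changed pixels around it look like the arm's shadow.

```bash
python3 -c "
from plant import close_job
print(close_job())"
```

```text
the job is handed in; nothing more can be done
None
```

pad_a was turned over by pushing it against the slab edge (on the second try, after it slipped back once) and now lies lining up, flat and fully on the slab; the job is handed in, and the last picture shows pad_b, the jar, the wrench and (partly in the arm's shadow) the bottle where they were.

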